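Fit-up of a screwed pipe union on a tank cover

ROBOT

A 6-joint arm with a two-finger parallel gripper is mounted at the origin on the work surface. World frame = base frame: x ahead of the robot, y to its left, z up, the work surface at z = 0. Lengths are in m, angles in rad, forces in N, time in s.
With the tool pointing down it reaches from about 0.375 to 0.825 m from the base axis. Payload 5.5 kg.
Tool frame: the origin (TCP) lies at the very end of the fingers, on their centre line; the grasp point (between the pads) lies 19 mm behind it; z points along the fingers, y is the line along which they close (so a half turn about z gives the same grasp; the last joint's range is limited). The gripper opens to 85 mm and grips with 20 to 120 N. Pads are 22 mm wide; open, the fingers measure 114 mm over their backs; the gripper's body (76 mm by 85 mm) begins 54 mm behind the grasp point. The pads swing forward as they close: fully open they stand 13 mm farther back than shut.
Start: joints at [1.236, 0.314, -0.047, 1.21, 0, 1.571], TCP at [0.197, 0.567, 0.231] pointing down, gripper open.
Joint ranges: [-2.67, 2.67], [-0.69, 1.73], [-1.03, 1.25], [-2.08, 2.16], [-1.42, 1.45], [-3.14, 3.14]. Speed limits (rad/s): [2.39, 2.39, 3.01, 3.14, 3.14, 3.14].

INTERFACE

Orientations are given as a 3x3 rotation matrix whose columns are the frame's x, y, z axes.
In Python, from plant import r, eyes gives the robot as it stands.
- The arm moves only by the tool jog_arm, never from a script. Its argument "targets" is a list of rows, each an object with "grip": the opening, from 0 (shut) to 1 (fully open); "travel": the shift along the tool's x, y, z in mm, a list of three; "yaw": the turn about the tool's z in degrees. A call has 1 to 10 rows; each row is the pose to reach, as a shift and turn from the pose commanded when the call began, along the tool's axes at that moment; what a row does not reach only later rows make up. A row lasts 1/8 s, in which the tool goes at most 62.5 mm and 10.7 degrees, less where a joint would pass 70% of its speed; a pose out of reach is approached as far as the arm can. A call with a gripper value outside its range is refused whole. The fingers move at their own pace and stop on an object; the grip force is fixed at half the most. Time passes only in rows, so rows that repeat a pose let the fingers close. It gives the time, the measured TCP pose, the force, the opening and the grip force at its end, in the units of the state.
- r.state(): the state, without advancing time (a new reading comes with each control period).
- eyes.capture(name): name is "scene" or "side" or "wrist"; returns a dict with "frame" (400x640x3 uint8, red, green, blue), "camera_matrix" (3x3 intrinsics, pixels), "R" (3x3) and "t" (3): a world point X has camera coordinates R X + t; the wrist camera has in their place "tool_from_camera" (4x4, takes a point from camera to tool coordinates, whose origin is the TCP and whose axes are the flange's). Camera axes: x right, y down, z forward; pixel columns grow to the right and rows downward; lengths in m; the calibration is good to about 2 mm. A picture is of the moment at which its call begins: read the wrist's pose just before it. There is no depth.
- r.hand_in(): hands the job in; it is judged then, once.
Trained networks look in the newest picture that a camera, given by its name, has taken for a name from the list of things; names that differ only in an ending like _2 or _b are one class to them, and where a whole thing is asked for, a point or a joint stands for the part that bears it (a point fixed in the world has none). Each returns a list of dicts, best first, with "confidence" (0 to 1); they miss things now and then, are a little off and sometimes report something else, mostly with a low value. They report only what shows in the picture. A call takes as long as a camera call. They do not tell look-alikes from the thing itself.
- eyes.recognise(camera, target): "point" ([row, column] as shares, 0 to 1, of the picture: columns of its width, rows of its height, amid what is visible of it).
The state is a dict: "clock": time; "joint_positions": joint angles; "qd": joint speeds; "joint_efforts": joint torques, N m; "ee_pos": TCP position; "ee_rot": TCP orientation; "contact_force": force on the tool from outside, world axes, zero at the start; "torque": the same for the moment, N m; "opening": finger opening in m; "finger_force": force on a finger pad.
Only numpy, scipy, OpenCV 4.12 (cv2) and the standard library are available. Lean on these libraries where they do the work, as an engineer would, in place of code of your own. Each camera call takes 0.05 s, during which the arm holds its last target. There are 200 camera calls.

TASK

Get this pipe union ready for tacking: slide the loose union nut, threaded mouth up, over the upright pipe stub of the clamped tank cover until it sits fully down on the boss, and let go of it. Then pick up the weld nipple, carry it over the clamps, and hold it tube end down above the stub, upright and in line with it, leaving an open welding gap of about 4 mm; finish while still holding it there, steady and not touching the stub, so that the welder can tack it. Do not knock the clamps and angle stops, and leave the hammer, wrench and spray can where they are.

Things in the scene. Friction and masses are not known exactly. Their poses are not given: they have to be found in the camera images.
- nut: Union nut, bare steel, a hexagon 50 mm across flats (57.7 over corners) and 34 mm high, about 0.3 kg, standing on the table, threaded mouth up. Origin: centre of its underside; z is its axis, up; the x axis is square to one pair of flats (the other flats follow every 60 degrees). Through bore: 33 mm in the lowest 10 mm (the back), 40 mm above that (39 at the thread crests). It starts on one side of the cover, the nipple on the other; which is left and which is right varies.
- nipple: Weld nipple, bare steel, round, 62 mm high, about 0.26 kg, standing upright on the table on its tube end. Origin: centre of its lower (tube end) face; z is its axis, up. From below: a tube end 30 mm in diameter (with a 3 mm high weld bevel narrowing its lower edge to 25 mm) up to 27 mm, widening to a plain collar 39 mm in diameter from 31 to 49 mm height (the place to grip), then a cone narrowing to 33 mm at the top. The collar is too wide for the nut's bore. Bore 22 mm.
- cover: Tank cover, fixed: a square steel plate 240 x 240 x 8 mm, level on two spacer bars, its top face 33 mm above the table. Origin: on the table under the centre of the plate; x and y along its edges, z up. In its centre stand a round boss (48 mm in diameter, 8 mm high) and on it the vertical pipe stub. A low ring flange (50 mm in diameter, 9 mm high) sits near one corner, at x = -75, y = -78 mm.
- seat (a point): Centre of the boss's top face, where the nut's underside comes to rest: 41 mm above the table.
- stub_top (a point): Centre of the top end of the pipe stub: 56 mm above the seat, 97 mm above the table. The stub is 30 mm in diameter; its top 3 mm are bevelled to 25 mm; bore 22 mm. So the seated nut leaves 22 mm of stub bare above it.
- clamps: Clamps and angle stops, fixed to the table on both sides of the cover and turned with it (same origin and axes as the cover). On the y = +126 mm side: an upright steel angle 75 mm high from x = -110 to +20 mm, and at x = +70 mm a toggle clamp from y = 82 to 182 mm, whose arm is 68 mm high (its spindle at y = 91 mm, 81 mm) and whose upright red handle at y = 165 mm reaches 160 mm above the table. The y = -126 mm side is the same, turned half round (x and y both negated).
- hammer: Hammer (260 mm, wooden handle) lying flat on the table beyond the part on the right (y below 0); origin at its middle. A bystander.
- wrench: Wrench (180 mm, steel) lying flat on the table on the left, far side (y above 0); origin at its middle. A bystander.
- spray: White spray can, 65 mm in diameter, 190 mm high, standing upright on the left, far side; origin at the centre of its underside. A bystander.
Things that resemble listed ones, but are neither listed nor needed, are in the scene too. What is shaped like the nipple but red or turquoise is not meant. Leave any green look-alike of the nut alone.

How it is judged:
By the outcome, as a careful person would: the job done as asked, in the order asked, and still so for the second after the job is handed in, while the arm keeps its last pose, push and grip.
It also fails if it takes over 72 s, if anything falls off the work surface, if the arm or the gripper's body presses on something with over 40 N, if the wrist force passes 120 N, or if a joint passes its speed limit or range.

## Working session

There is one attempt and no reset: what is moved stays moved. The work goes in short steps, Python scripts to look and compute and a tool call to move; the robot and the scene stay as the last step left them, time stands still between calls to the robot, and variables do not carry over. Pictures are saved under pics/ and viewed, at most 13 in all, crops included, and the job is handed in when it is done.

Besides the shell and the picture viewer there is one more tool, called after "Call:" in YAML: its name, and indented under it one key for each argument. jog_arm: Moves the arm, as the interface text tells. Its arguments: {"type":"object","properties":{"targets":{"type":"array"}},"required":["targets"]}

```bash
mkdir -p pics; ls
cat > h.py <<'E'
import numpy as np, cv2
from plant import r, eyes
def cap(n,save=None):
    s=r.state(); c=eyes.capture(n)
    K=np.array(c["camera_matrix"])
    if n=="wrist":
        T=np.array(c["tool_from_camera"]); Rt=np.array(s["ee_rot"]); 
        Rwc=Rt@T[:3,:3]; o=Rt@T[:3,3]+np.array(s["ee_pos"])
    else:
        R=np.array(c["R"]); Rwc=R.T; o=-R.T@np.array(c["t"])
    if save: cv2.imwrite("pics/"+save,cv2.cvtColor(c["frame"],cv2.COLOR_RGB2BGR))
    return dict(f=c["frame"],K=K,R=Rwc,o=o)
def atz(c,u,v,z):
    d=c["R"]@np.linalg.inv(c["K"])@np.array([u,v,1.]); return c["o"]+d*(z-c["o"][2])/d[2]
def proj(c,X):
    p=c["K"]@(c["R"].T@(np.array(X)-c["o"])); return p[:2]/p[2]
E
python3 - <<'E'
from h import *
np.set_printoptions(precision=3,suppress=True)
ims=[]
for n in ["scene","side","wrist"]:
    c=cap(n); ims.append(c["f"]); print(n,c["o"],c["R"][:,2])
    for t,z in [("nut",.017),("nipple",.04),("cover",.033),("clamps",.05),("stub_top",.097)]:
        try:
            for d in eyes.recognise(n,t): 
                v,u=d["point"][0]*400,d["point"][1]*640
                print(t,round(d["confidence"],2),round(u),round(v),atz(c,u,v,z)[:2])
        except Exception as e: print(t,e)
for i,n in enumerate(["scene","side","wrist"]): cv2.imwrite(f"pics/{n}0.png",cv2.cvtColor(ims[i],cv2.COLOR_RGB2BGR))
s=r.state(); print(s)
E
```

```text
pics
scene [ 1.375 -0.339  0.623] [-0.775  0.353 -0.525]
nut 0.76 366 189 [0.474 0.232]
nut 0.55 395 181 [0.47  0.336]
nut 0.44 181 231 [ 0.477 -0.306]
nipple 0.78 179 231 [ 0.506 -0.309]
nipple 0.71 210 219 [ 0.483 -0.232]
nipple 0.56 135 229 [ 0.456 -0.407]
cover 0.88 301 219 [ 0.567 -0.016]
clamps 0.65 260 220 [ 0.553 -0.119]
stub_top 0.62 299 223 [ 0.67  -0.062]
side [ 0.546 -0.983  1.06 ] [ 0.032  0.724 -0.689]
nut 0.49 278 175 [0.48  0.219]
nut 0.48 278 154 [0.476 0.329]
nipple 0.87 254 352 [ 0.445 -0.407]
nipple 0.86 274 316 [ 0.486 -0.314]
cover 0.77 302 228 [ 0.554 -0.024]
stub_top 0.95 306 231 [ 0.562 -0.093]
wrist [0.124 0.593 0.374] [ 0.284 -0.099 -0.954]
{'clock': 0.9, 'joint_positions': array([ 1.236,  0.313, -0.047,  1.21 ,  0.   ,  1.571]), 'qd': array([-0.002,  0.001,  0.   ,  0.   ,  0.   ,  0.   ]), 'joint_efforts': array([  0.   , -53.944,  34.005,   0.001,  -0.   ,   0.   ]), 'ee_pos': array([0.197, 0.567, 0.231]), 'ee_rot': array([[-0.944,  0.329,  0.   ],
       [ 0.329,  0.944,  0.   ],
       [ 0.   ,  0.   , -1.   ]]), 'contact_force': array([ 1.008, -0.088,  0.019]), 'torque': array([ 0.002, -0.002, -0.006]), 'finger_force': 0.0, 'opening': 0.08527237349469606}
```

View pics/scene0.png

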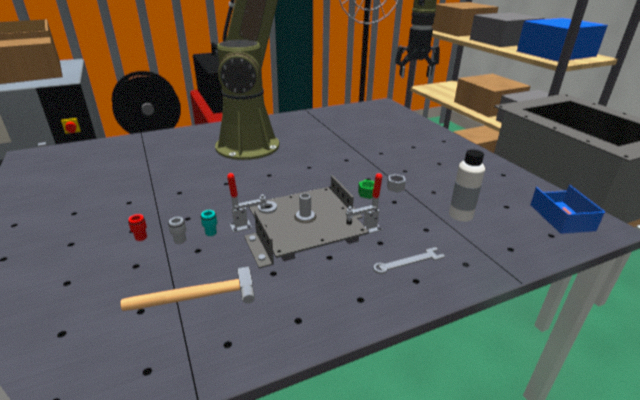

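View pics/side0.png

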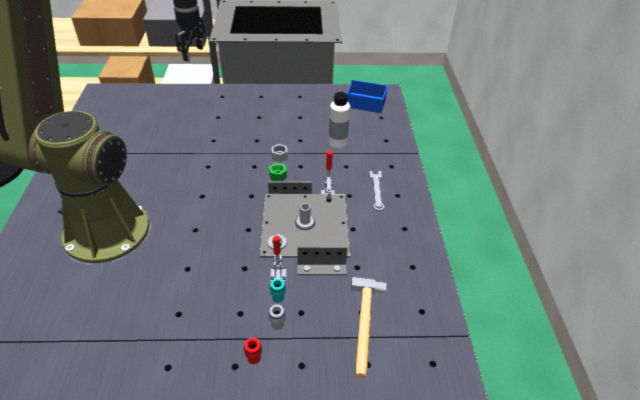

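Candidates. Nuts: green at side (278,171) / scene (366,188), and bare steel at side (279,152) / scene (397,183). The steel one is meant. Nipples: red at side (253,349), turquoise at (278,289), and bare steel at (277,316) / scene (178,230). The steel one is meant. Next I'll confirm both in one crop.

Run:
```python
import cv2,numpy as np
a=cv2.imread("pics/scene0.png")[165:265,120:420]; b=cv2.imread("pics/side0.png")[135:365,230:360]
a=cv2.resize(a,None,fx=1.5,fy=1.5,interpolation=3); b=cv2.resize(b,None,fx=2.5,fy=2.5,interpolation=3)
o=np.zeros((580,780,3),np.uint8); o[:150,:450]=a; o[:575,450:775]=b
cv2.imwrite("pics/crop0.png",o)
```

```text
(no output)
```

View pics/crop0.png

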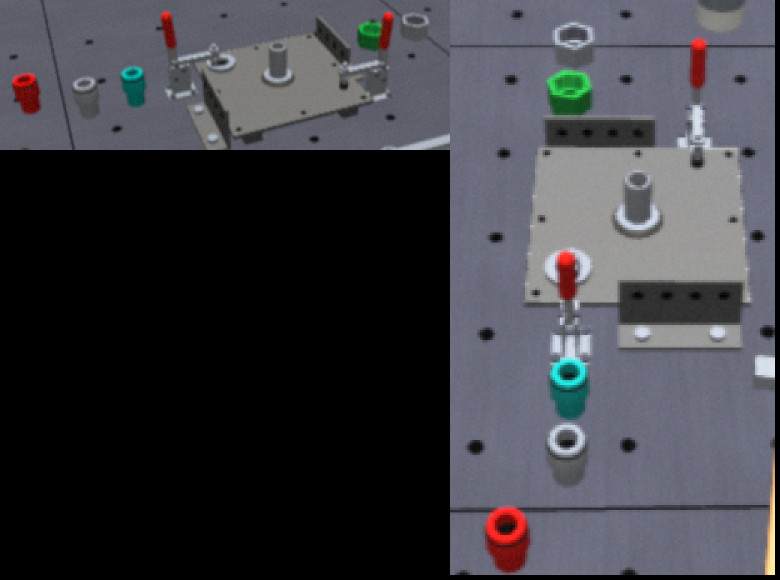

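The crop confirms both: the steel nut is at (573,45) behind the green one, and the steel nipple is at (567,452) between turquoise and red. I'll move above the nut.

Call:
jog_arm:
  targets:
    - {"grip": 1, "travel": [-50, -20, -3], "yaw": 0}
    - {"grip": 1, "travel": [-100, -40, -6], "yaw": 0}
    - {"grip": 1, "travel": [-150, -58, -8], "yaw": 0}
    - {"grip": 1, "travel": [-200, -76, -10], "yaw": 0}
    - {"grip": 1, "travel": [-250, -95, -10], "yaw": 0}
    - {"grip": 1, "travel": [-300, -115, -10], "yaw": 0}
    - {"grip": 1, "travel": [-341, -130, -10], "yaw": 0}
    - {"grip": 1, "travel": [-341, -130, -10], "yaw": 0}
    - {"grip": 1, "travel": [-341, -130, -10], "yaw": 0}

```text
clock: 2.02
ee_pos: [0.4762, 0.332, 0.2412]
ee_rot: [[-0.944, 0.329, -0.001], [0.329, 0.944, 0.0], [0.001, 0.0, -1.0]]
contact_force: [0.8, 1.1, 0.5]
opening: 0.0855
finger_force: 0.0
```

Run:
```python
from h import *
np.set_printoptions(precision=4,suppress=True)
c=cap("wrist","w1.png"); s=r.state(); print(s["clock"],s["ee_pos"],s["ee_rot"])
for t,z in [("nut",.034)]:
    for d in eyes.recognise("wrist",t):
        v,u=d["point"][0]*400,d["point"][1]*640; print(t,d["confidence"],u,v,atz(c,u,v,z)[:2])
```

```text
2.075 [0.4758 0.3323 0.2413] [[-0.9447  0.3279 -0.0005]
 [ 0.3279  0.9447  0.0002]
 [ 0.0005  0.     -1.    ]]
nut 0.91 239.296 205.6 [0.4799 0.2302]
nut 0.67 311.808 188.68 [0.489  0.3213]
```

View pics/w1.png

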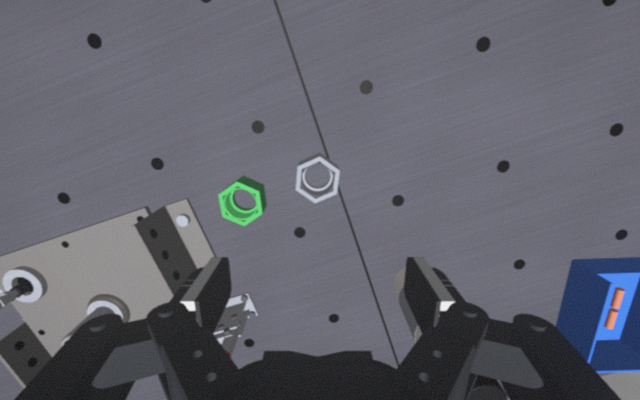

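The wrist view shows the steel nut at (318,179), the green one at (241,203) and the cover at lower left. I'll fit the top hexagon of the steel nut.

```bash
cat >> h.py <<'E'
def hexfit(c,u,v,z=.034,rad=40):
    g=cv2.GaussianBlur(cv2.cvtColor(c["f"],cv2.COLOR_RGB2GRAY),(3,3),0).astype(float)
    m=np.zeros(g.shape,np.uint8); cv2.circle(m,(int(u),int(v)),rad,1,-1)
    b=((g>150)&(m>0)).astype(np.uint8)
    n,l,st,ct=cv2.connectedComponentsWithStats(b)
    k=1+np.argmax(st[1:,4]); cs,_=cv2.findContours((l==k).astype(np.uint8),cv2.RETR_EXTERNAL,cv2.CHAIN_APPROX_NONE)
    p=max(cs,key=len)[:,0,:].astype(float)
    P=np.array([atz(c,*q,z)[:2] for q in p])
    from scipy.optimize import least_squares
    def sd(x):
        d=P-x[:2]; A=x[2]+np.arange(6)*np.pi/3
        return (d@np.array([np.cos(A),np.sin(A)])).max(1)-x[3]
    best=min((least_squares(sd,[*P.mean(0),a,.025],loss="soft_l1",f_scale=.0005) for a in np.radians([0,20,40])),key=lambda o:o.cost)
    return best.x,np.sqrt(np.mean(best.fun**2)),st[k]
E
python3 - <<'E'
from h import *
np.set_printoptions(precision=4,suppress=True)
c=cap("wrist"); x,e,st=hexfit(c,318,179); s=r.state(); R=s["ee_rot"]
print(x[:2],np.degrees(x[2])%60,x[3],e,st)
d=np.append(x[:2],0)-s["ee_pos"]; print("tool shift mm",1e3*R.T@d)
y=np.degrees(np.arctan2(R[1,1],R[0,1])); print("closing dir deg",y, "turn world", [ (np.degrees(x[2])-y+30)%60-30])
E
```

```text
[0.4812 0.3305] 4.881364587897203 0.024662163450643985 0.0003351949135232958 [295 158  44  46 695]
tool shift mm [ -6.0307  -0.2497 241.3388]
closing dir deg 70.9130643935123 turn world [np.float64(-6.031699805615091)]
```

Run:
```python
from h import *
c=cap("wrist"); s=r.state()
for x in (-.011,.011):
  for z in (0,-.013,-.026): print(x,z,[proj(c,s["ee_pos"]+s["ee_rot"]@[x,sg*.0427,z]).round(0) for sg in (-1,1)])
```

```text
-0.011 0 [array([237., 279.]), array([395., 279.])]
-0.011 -0.013 [array([230., 293.]), array([401., 293.])]
-0.011 -0.026 [array([223., 309.]), array([409., 309.])]
0.011 0 [array([234., 241.]), array([398., 241.])]
0.011 -0.013 [array([226., 253.]), array([405., 253.])]
0.011 -0.026 [array([218., 267.]), array([413., 267.])]
```

Call:
jog_arm:
  targets:
    - {"grip": 0.85, "travel": [-6, 0, 50], "yaw": 6}
    - {"grip": 0.85, "travel": [-6, 0, 100], "yaw": 6}
    - {"grip": 0.85, "travel": [-6, 0, 140], "yaw": 6}
    - {"grip": 0.85, "travel": [-6, 0, 140], "yaw": 6}
    - {"grip": 0.85, "travel": [-6, 0, 140], "yaw": 6}

```text
clock: 2.85
ee_pos: [0.4826, 0.3309, 0.1029]
ee_rot: [[-0.905, 0.425, 0.001], [0.425, 0.905, 0.001], [-0.001, 0.001, -1.0]]
contact_force: [0.2, -0.2, 1.0]
opening: 0.0724
finger_force: 0.0
```

Run:
```python
from h import *
np.set_printoptions(precision=4,suppress=True)
c=cap("wrist"); s=r.state(); R=s["ee_rot"]
u,v=proj(c,[.4812,.3305,.034]); print(u,v)
x,e,st=hexfit(c,u,v,rad=75)
print(x[:2],np.degrees(x[2])%60,x[3],e,st)
d=np.append(x[:2],0)-s["ee_pos"]; print("tool shift mm",1e3*R.T@d)
y=np.degrees(np.arctan2(R[1,1],R[0,1])); print("turn world", [ (np.degrees(x[2])-y+30)%60-30])
```

```text
314.8952091483012 214.36841892364205
[0.4813 0.3307] 4.871965836947851 0.024867657348259877 0.00021400405856690657 [ 281  177   69   73 1406]
tool shift mm [  1.7617  -1.5035 103.5071]
turn world [np.float64(0.016198365336606457)]
```

Call:
jog_arm:
  targets:
    - {"grip": 0.85, "travel": [1, -1, 40], "yaw": 0}
    - {"grip": 0.85, "travel": [1, -1, 75], "yaw": 0}
    - {"grip": 0.85, "travel": [1, -1, 94], "yaw": 0}
    - {"grip": 0.85, "travel": [1, -1, 101], "yaw": 0}
    - {"grip": 0.85, "travel": [1, -1, 101], "yaw": 0}
    - {"grip": 0.4, "travel": [1, -1, 101], "yaw": 0}
    - {"grip": 0.4, "travel": [1, -1, 101], "yaw": 0}
    - {"grip": 0.4, "travel": [1, -1, 101], "yaw": 0}
    - {"grip": 0.4, "travel": [1, -1, 101], "yaw": 0}
    - {"grip": 0.4, "travel": [1, -1, 101], "yaw": 0}

```text
clock: 4.15
ee_pos: [0.482, 0.3301, 0.002]
ee_rot: [[-0.905, 0.426, 0.002], [0.426, 0.905, 0.001], [-0.002, 0.002, -1.0]]
contact_force: [0.2, -0.9, 6.0]
opening: 0.0495
finger_force: 63.7
```

Call:
jog_arm:
  targets:
    - {"grip": 0.4, "travel": [0, 0, -20], "yaw": 0}
    - {"grip": 0.4, "travel": [0, 0, -60], "yaw": 0}
    - {"grip": 0.4, "travel": [0, 0, -110], "yaw": 0}
    - {"grip": 0.4, "travel": [-20, -40, -160], "yaw": 0}
    - {"grip": 0.4, "travel": [-45, -90, -195], "yaw": 0}
    - {"grip": 0.4, "travel": [-70, -145, -205], "yaw": 0}
    - {"grip": 0.4, "travel": [-97, -198, -205], "yaw": 0}
    - {"grip": 0.4, "travel": [-122, -248, -205], "yaw": 0}
    - {"grip": 0.4, "travel": [-138, -280, -205], "yaw": 0}
    - {"grip": 0.4, "travel": [-141, -288, -205], "yaw": 0}

```text
clock: 5.4
ee_pos: [0.4855, 0.0068, 0.2054]
ee_rot: [[-0.904, 0.428, -0.0], [0.428, 0.904, -0.0], [-0.0, -0.0, -1.0]]
contact_force: [1.3, 0.5, -3.1]
opening: 0.049
finger_force: 63.6
```

Call:
jog_arm:
  targets:
    - {"grip": 0.4, "travel": [0, 0, 0], "yaw": 0}
    - {"grip": 0.4, "travel": [0, 0, 0], "yaw": 0}

```text
clock: 5.65
ee_pos: [0.4858, 0.0098, 0.2053]
ee_rot: [[-0.905, 0.424, -0.0], [0.424, 0.905, 0.001], [0.0, 0.0, -1.0]]
contact_force: [-0.3, 0.4, -3.0]
opening: 0.0494
finger_force: 63.6
```

Run:
```python
from h import *
np.set_printoptions(precision=4,suppress=True)
c=cap("wrist","w2.png"); s=r.state(); print(s["ee_pos"],s["ee_rot"][:,1],s["contact_force"])
for t,z in [("stub_top",.097),("cover",.033)]:
    for d in eyes.recognise("wrist",t):
        v,u=d["point"][0]*400,d["point"][1]*640; print(t,d["confidence"],u,v,atz(c,u,v,z)[:2])
```

```text
[0.4859 0.0099 0.2053] [0.424  0.9056 0.0003] [ 0.461   0.2727 -3.7899]
stub_top 0.71 364.096 210.4 [0.5121 0.0441]
cover 0.87 364.928 211.52 [0.5382 0.0446]
```

View pics/w2.png

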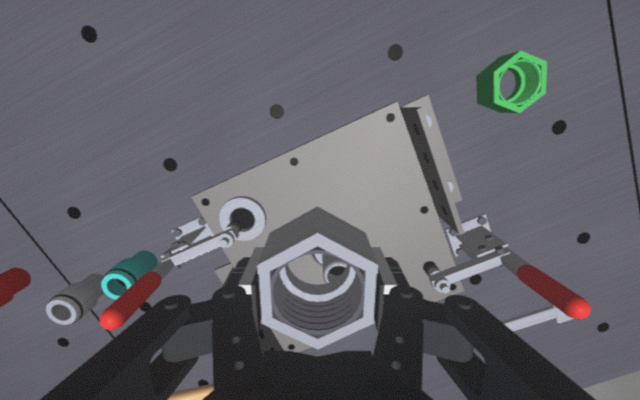

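The view looks back toward the robot. The nut is well gripped, and the stub shows through its bore at about (338,272). I'll move on so the stub clears the nut.

Call:
jog_arm:
  targets:
    - {"grip": 0.4, "travel": [-50, 0, 0], "yaw": 0}
    - {"grip": 0.4, "travel": [-95, 0, 0], "yaw": 0}
    - {"grip": 0.4, "travel": [-115, 0, 0], "yaw": 0}
    - {"grip": 0.4, "travel": [-115, 0, 0], "yaw": 0}
    - {"grip": 0.4, "travel": [-115, 0, 0], "yaw": 0}
    - {"grip": 0.4, "travel": [-115, 0, 0], "yaw": 0}

```text
clock: 6.55
ee_pos: [0.5891, -0.0395, 0.2054]
ee_rot: [[-0.905, 0.425, -0.0], [0.425, 0.905, 0.0], [0.0, -0.0, -1.0]]
contact_force: [0.3, 0.3, -3.1]
opening: 0.049
finger_force: 63.6
```

Run:
```python
from h import *
np.set_printoptions(precision=4,suppress=True)
c=cap("wrist","w3.png"); s=r.state(); print(s["ee_pos"],s["ee_rot"][:,1],s["contact_force"])
for t,z in [("stub_top",.097),("cover",.033)]:
    for d in eyes.recognise("wrist",t):
        v,u=d["point"][0]*400,d["point"][1]*640; print(t,d["confidence"],u,v,atz(c,u,v,z)[:2])
```

```text
[ 0.5893 -0.0396  0.2055] [0.4249 0.9053 0.    ] [ 0.5898  0.0243 -3.2706]
cover 0.78 348.416 132.20000000000002 [0.5546 0.0129]
cover 0.61 313.472 286.6 [ 0.7039 -0.0977]
```

View pics/w3.png

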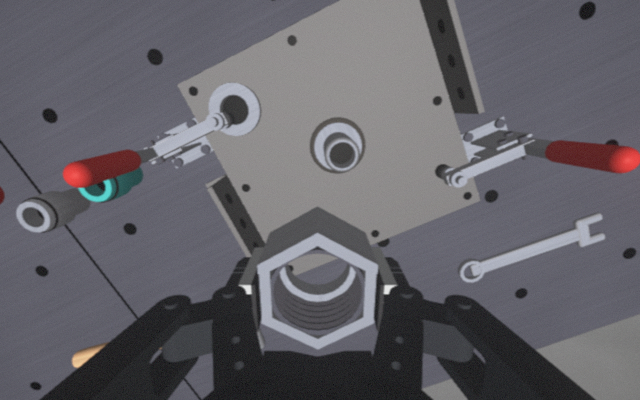

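The stub top shows at (343,153), the boss ring at (337,144) and the gripped nut at (317,290). I'll fit these.

```bash
cat >> h.py <<'E'
from scipy.optimize import least_squares
def radial(c,X0,rad,lo,hi,sign):
    """refine circle centre at height X0[2]: strongest radial grey edge (sign +1 bright outward) between lo..hi radius"""
    g=cv2.GaussianBlur(cv2.cvtColor(c["f"],cv2.COLOR_RGB2GRAY),(3,3),0).astype(np.float32)
    x=np.array(X0[:2],float)
    for it in range(4):
        P=[]
        for a in np.linspace(0,2*np.pi,72,endpoint=False):
            rr=np.arange(lo,hi,.0002); W=np.c_[x[0]+rr*np.cos(a),x[1]+rr*np.sin(a),np.full(len(rr),X0[2])]
            q=np.array([proj(c,w) for w in W],np.float32)
            I=cv2.remap(g,q[:,:1],q[:,1:],cv2.INTER_LINEAR)[:,0]
            d=sign*(I[6:]-I[:-6]); k=np.argmax(d)
            if d[k]>12: P.append(W[k+3,:2])
        P=np.array(P)
        o=least_squares(lambda y:np.hypot(*(P-y[:2]).T)-y[2],[*x,rad],loss="soft_l1",f_scale=.0004)
        x=o.x[:2]
    return o.x,len(P),np.median(np.abs(o.fun))
E
python3 - <<'E'
from h import *
np.set_printoptions(precision=4,suppress=True)
c=cap("wrist"); s=r.state(); R=s["ee_rot"]
a=atz(c,343,153,.097); b=atz(c,337,144,.041); print(a,b)
B=radial(c,b,.024,.019,.030,-1); S=radial(c,a,.011,.007,.014,1); S2=radial(c,a,.0125,.0115,.018,-1)
print("boss",B,"\nbore",S,"\nrim",S2)
zt=s["ee_pos"][2]-.002+.034
x,e,st=hexfit(c,317,290,z=zt,rad=75); print("nut",x,e,st,s["ee_pos"])
print("tool x,y of nut",1e3*R.T@(np.append(x[:2],0)-s["ee_pos"]))
for n,q in (("boss",B),("bore",S)):
    print(n,"shift",1e3*(R.T@(np.append(q[0][:2]-s["ee_pos"][:2],0)))[:2], 1e3*(R.T@(np.append(q[0][:2]-x[:2],0)))[:2])
E
```

```text
[ 0.5617 -0.0021  0.097 ] [ 0.5601 -0.003   0.041 ]
boss (array([ 0.5623, -0.0032,  0.0242]), 72, np.float64(0.00019703588778866715)) 
bore (array([ 0.5622, -0.0032,  0.0106]), 72, np.float64(2.6905499138941795e-05)) 
rim (array([ 0.562 , -0.0033,  0.0134]), 72, np.float64(0.00015225161781276097))
nut [ 0.5889 -0.0387  0.0856  0.0245] 0.0002724637596348322 [ 258  234  120  115 3310] [ 0.5897 -0.0399  0.2056]
tool x,y of nut [  1.2581   0.7294 205.5943]
boss shift [40.3303 21.5671] [39.1356 20.8128]
bore shift [40.4838 21.4934] [39.2892 20.7392]
```

Call:
jog_arm:
  targets:
    - {"grip": 0.4, "travel": [20, 10, 0], "yaw": 0}
    - {"grip": 0.4, "travel": [39, 21, 20], "yaw": 0}
    - {"grip": 0.4, "travel": [39, 21, 60], "yaw": 0}
    - {"grip": 0.4, "travel": [39, 21, 90], "yaw": 0}
    - {"grip": 0.4, "travel": [39, 21, 90], "yaw": 0}
    - {"grip": 0.4, "travel": [39, 21, 98], "yaw": 0}
    - {"grip": 0.4, "travel": [39, 21, 104], "yaw": 0}
    - {"grip": 0.4, "travel": [39, 21, 110], "yaw": 0}
    - {"grip": 0.4, "travel": [39, 21, 115], "yaw": 0}
    - {"grip": 0.4, "travel": [39, 21, 115], "yaw": 0}

```text
clock: 8.0
ee_pos: [0.5633, -0.0046, 0.0899]
ee_rot: [[-0.905, 0.426, -0.001], [0.426, 0.905, 0.0], [0.001, -0.0, -1.0]]
contact_force: [-0.6, -0.5, -3.9]
opening: 0.0491
finger_force: 63.6
```

Threaded on with no contact force. Now down to the seat.

Call:
jog_arm:
  targets:
    - {"grip": 0.4, "travel": [0, 0, 10], "yaw": 0}
    - {"grip": 0.4, "travel": [0, 0, 20], "yaw": 0}
    - {"grip": 0.4, "travel": [0, 0, 30], "yaw": 0}
    - {"grip": 0.4, "travel": [0, 0, 38], "yaw": 0}
    - {"grip": 0.4, "travel": [0, 0, 43], "yaw": 0}
    - {"grip": 0.4, "travel": [0, 0, 46], "yaw": 0}
    - {"grip": 0.4, "travel": [0, 0, 46], "yaw": 0}

```text
clock: 8.88
ee_pos: [0.5636, -0.0045, 0.0442]
ee_rot: [[-0.905, 0.426, -0.0], [0.426, 0.905, 0.0], [0.0, -0.0, -1.0]]
contact_force: [-0.8, -0.4, -2.4]
opening: 0.0491
finger_force: 63.8
```

Call:
jog_arm:
  targets:
    - {"grip": 0.4, "travel": [0, 0, 1], "yaw": 0}
    - {"grip": 0.4, "travel": [0, 0, 2], "yaw": 0}
    - {"grip": 0.4, "travel": [0, 0, 2], "yaw": 0}

```text
clock: 9.25
ee_pos: [0.5639, -0.0046, 0.043]
ee_rot: [[-0.905, 0.426, 0.001], [0.426, 0.905, 0.0], [-0.001, 0.0, -1.0]]
contact_force: [-2.4, 0.6, 2.7]
opening: 0.0494
finger_force: 64.3
```

Call:
jog_arm:
  targets:
    - {"grip": 0.85, "travel": [0, 0, 0], "yaw": 0}
    - {"grip": 0.85, "travel": [0, 0, 0], "yaw": 0}
    - {"grip": 0.85, "travel": [0, 0, 0], "yaw": 0}
    - {"grip": 0.85, "travel": [0, 0, 0], "yaw": 0}
    - {"grip": 0.85, "travel": [0, 0, -15], "yaw": 0}
    - {"grip": 0.85, "travel": [0, 0, -50], "yaw": 0}
    - {"grip": 0.85, "travel": [0, 0, -100], "yaw": 0}
    - {"grip": 0.85, "travel": [-40, -21, -150], "yaw": 0}
    - {"grip": 0.85, "travel": [-40, -21, -162], "yaw": 0}
    - {"grip": 0.85, "travel": [-40, -21, -162], "yaw": 0}

```text
clock: 10.5
ee_pos: [0.5915, -0.0406, 0.2057]
ee_rot: [[-0.905, 0.426, 0.002], [0.426, 0.905, 0.0], [-0.002, 0.001, -1.0]]
contact_force: [-0.7, 0.5, 0.6]
opening: 0.0728
finger_force: 0.0
```

Run:
```python
from h import *
np.set_printoptions(precision=4,suppress=True)
c=cap("wrist"); s=r.state(); print(s["clock"],s["ee_pos"],s["contact_force"])
b=[.5623,-.0032]
print("bore",radial(c,b+[.097],.011,.007,.014,1))
u,v=proj(c,b+[.075]); 
for z in (.075,.08): print("nut",z,hexfit(c,u,v,z=z,rad=75))
cr=c["f"][60:260,200:480]; im=cv2.resize(cr,None,fx=2,fy=2,interpolation=3)
d=cap("side"); cr=d["f"][170:290,240:370]; im2=cv2.resize(cr,None,fx=1.6,fy=1.6,interpolation=3)
o=np.zeros((400,560+im2.shape[1],3),np.uint8); o[:,:560]=im; o[:im2.shape[0],560:]=im2
cv2.imwrite("pics/seat.png",o[:,:,::-1])
n=[.493,-.31]; print("hover shift for nipple", 1e3*s["ee_rot"].T@np.append(np.array(n)-s["ee_pos"][:2],0))
```

```text
10.55 [ 0.5903 -0.0403  0.2041] [-0.9066 -0.1916 -0.3297]
bore (array([ 0.5618, -0.0032,  0.0106]), 72, np.float64(1.2603235885247019e-05))
nut 0.075 (array([ 0.5635, -0.0034,  0.0817,  0.0249]), np.float64(0.00036120492609977955), array([ 312,  117,   58,   64, 1080], dtype=int32))
nut 0.08 (array([ 0.5628, -0.0035,  0.0817,  0.0244]), np.float64(0.0003545337378874564), array([ 312,  117,   58,   64, 1080], dtype=int32))
hover shift for nipple [ -26.7434 -285.4579   -0.0527]
```

View pics/seat.png

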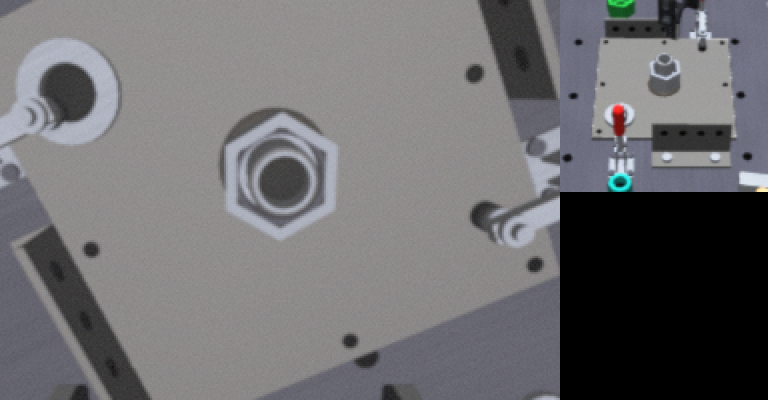

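The nut is seated and centred on the boss: the fitted hexagon at z = 75 mm has the correct 25 mm apothem, with the stub standing through it. Next, hover over the steel nipple.

Call:
jog_arm:
  targets:
    - {"grip": 0.85, "travel": [-4, -35, -5], "yaw": 9}
    - {"grip": 0.85, "travel": [-8, -75, -10], "yaw": 18}
    - {"grip": 0.85, "travel": [-11, -118, -10], "yaw": 27}
    - {"grip": 0.85, "travel": [-15, -160, -10], "yaw": 36}
    - {"grip": 0.85, "travel": [-19, -202, -10], "yaw": 45}
    - {"grip": 0.85, "travel": [-23, -244, -10], "yaw": 54}
    - {"grip": 0.85, "travel": [-27, -280, -10], "yaw": 62}
    - {"grip": 0.85, "travel": [-27, -285, -10], "yaw": 65}
    - {"grip": 0.85, "travel": [-27, -285, -10], "yaw": 65}
    - {"grip": 0.85, "travel": [-27, -285, -10], "yaw": 65}

```text
clock: 11.85
ee_pos: [0.4936, -0.3088, 0.2132]
ee_rot: [[0.001, 1.0, -0.002], [1.0, -0.001, 0.001], [0.001, -0.002, -1.0]]
contact_force: [-0.2, 0.1, 0.8]
opening: 0.0726
finger_force: 0.0
```

Run:
```python
from h import *
np.set_printoptions(precision=4,suppress=True)
c=cap("wrist","w4.png"); s=r.state(); print(s["clock"],s["ee_pos"],s["ee_rot"][:,1],s["joint_positions"])
for d in eyes.recognise("wrist","nipple"):
    v,u=d["point"][0]*400,d["point"][1]*640; print(d["confidence"],u,v,atz(c,u,v,.062)[:2],c["f"][int(v),int(u)])
```

```text
11.9 [ 0.4939 -0.3089  0.2136] [ 1.     -0.0013 -0.0011] [-0.559   0.2891 -0.1207  1.1624  0.0002  1.0131]
0.92 313.984 187.79999999999998 [ 0.4901 -0.308 ] [57 59 59]
0.89 314.688 110.68 [ 0.4912 -0.2334] [78 80 79]
0.7 275.392 258.2 [ 0.4476 -0.3872] [245  82  81]
0.52 397.824 19.8 [ 0.5631 -0.1586] [173 171 173]
```

View pics/w4.png

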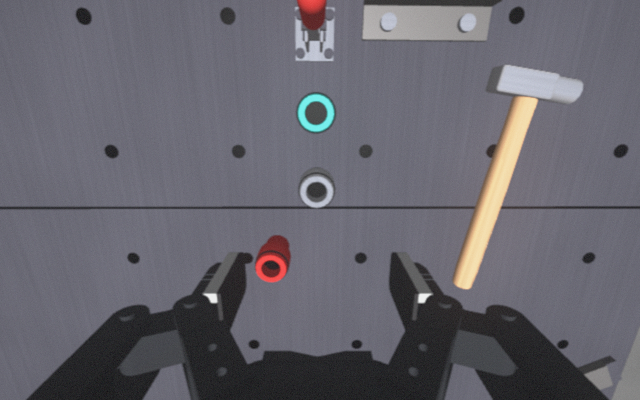

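The steel nipple is at (316,190), between turquoise (316,112) and red (272,265).

Run:
```python
from h import *
np.set_printoptions(precision=4,suppress=True)
c=cap("wrist"); s=r.state(); R=s["ee_rot"]
a=atz(c,316,190,.062)
S=radial(c,a,.011,.007,.0145,1); print(a,S)
print(1e3*R.T@(np.append(S[0][:2],0)-s["ee_pos"]))
```

```text
[ 0.4927 -0.3108  0.062 ] (array([ 0.4923, -0.3122,  0.0106]), 72, np.float64(0.00017458621010302006))
[ -3.1584  -1.7215 214.0261]
```

Call:
jog_arm:
  targets:
    - {"grip": 0.85, "travel": [-3, -2, 50], "yaw": 0}
    - {"grip": 0.85, "travel": [-3, -2, 100], "yaw": 0}
    - {"grip": 0.85, "travel": [-3, -2, 150], "yaw": 0}
    - {"grip": 0.85, "travel": [-3, -2, 185], "yaw": 0}
    - {"grip": 0.85, "travel": [-3, -2, 198], "yaw": 0}
    - {"grip": 0.85, "travel": [-3, -2, 198], "yaw": 0}
    - {"grip": 0.2, "travel": [-3, -2, 198], "yaw": 0}
    - {"grip": 0.2, "travel": [-3, -2, 198], "yaw": 0}
    - {"grip": 0.2, "travel": [-3, -2, 198], "yaw": 0}
    - {"grip": 0.2, "travel": [-3, -2, 198], "yaw": 0}

```text
clock: 13.25
ee_pos: [0.4931, -0.3138, 0.0182]
ee_rot: [[0.003, 1.0, 0.002], [1.0, -0.003, -0.002], [-0.002, 0.002, -1.0]]
contact_force: [-1.3, 0.4, 5.3]
opening: 0.0376
finger_force: 59.5
```

Call:
jog_arm:
  targets:
    - {"grip": 0.2, "travel": [0, 0, 0], "yaw": 0}
    - {"grip": 0.2, "travel": [0, 0, 0], "yaw": 0}

```text
clock: 13.5
ee_pos: [0.4931, -0.3138, 0.0182]
ee_rot: [[0.003, 1.0, 0.002], [1.0, -0.003, -0.002], [-0.002, 0.002, -1.0]]
contact_force: [-1.0, 0.2, 5.6]
opening: 0.0376
finger_force: 59.5
```

Call:
jog_arm:
  targets:
    - {"grip": 0.2, "travel": [0, 0, -15], "yaw": 0}
    - {"grip": 0.2, "travel": [0, 0, -50], "yaw": 0}
    - {"grip": 0.2, "travel": [0, 0, -95], "yaw": 0}
    - {"grip": 0.2, "travel": [0, 0, -145], "yaw": 0}
    - {"grip": 0.2, "travel": [15, 5, -185], "yaw": 0}
    - {"grip": 0.2, "travel": [45, 15, -205], "yaw": 0}
    - {"grip": 0.2, "travel": [90, 28, -205], "yaw": 0}
    - {"grip": 0.2, "travel": [140, 42, -205], "yaw": 0}
    - {"grip": 0.2, "travel": [190, 56, -205], "yaw": 0}
    - {"grip": 0.2, "travel": [235, 66, -205], "yaw": 0}

```text
clock: 14.75
ee_pos: [0.559, -0.0764, 0.2225]
ee_rot: [[0.003, 1.0, 0.001], [1.0, -0.003, 0.0], [0.0, 0.001, -1.0]]
contact_force: [1.0, -0.2, -2.7]
opening: 0.0374
finger_force: 60.5
```

Call:
jog_arm:
  targets:
    - {"grip": 0.2, "travel": [26, 3, 0], "yaw": 0}
    - {"grip": 0.2, "travel": [26, 3, 0], "yaw": 0}
    - {"grip": 0.2, "travel": [26, 3, 0], "yaw": 0}
    - {"grip": 0.2, "travel": [26, 3, 0], "yaw": 0}
    - {"grip": 0.2, "travel": [26, 3, 0], "yaw": 0}

```text
clock: 15.38
ee_pos: [0.5617, -0.0531, 0.2214]
ee_rot: [[0.005, 1.0, -0.0], [1.0, -0.005, -0.0], [-0.0, -0.0, -1.0]]
contact_force: [-0.0, 0.1, -2.0]
opening: 0.0373
finger_force: 60.5
```

Run:
```python
from h import *
np.set_printoptions(precision=4,suppress=True)
c=cap("wrist"); s=r.state(); R=s["ee_rot"]; p=s["ee_pos"]; print(s["clock"],p,R[:,2],s["opening"],s["contact_force"])
b=[.5622,-.0032]
S=radial(c,b+[.097],.011,.007,.014,1); print("stub",S)
zt=p[2]-.017+.062
N=radial(c,[p[0],p[1],zt],.011,.007,.0145,1); print("nip bore",N)
N2=radial(c,[p[0],p[1],zt],.0165,.0145,.0185,-1); print("nip rim",N2)
for q in (S,N,N2): print(1e3*R.T@(np.append(q[0][:2],p[2])-p))
d=cap("side"); 
im=np.zeros((600,790,3),np.uint8)
cr=cv2.resize(d["f"][150:290,250:360],None,fx=4.2,fy=4.2,interpolation=3); im[:588,:462]=cr
cr=cv2.resize(c["f"][70:400,190:450],None,fx=1.25,fy=1.25,interpolation=3); im[:cr.shape[0],463:463+cr.shape[1]]=cr
cv2.imwrite("pics/hov.png",im[:,:,::-1])
```

```text
15.425 [ 0.5617 -0.053   0.2213] [-0.0001 -0.0001 -1.    ] 0.03758548239178694 [ 0.2361 -0.611  -2.8126]
stub (array([ 0.5622, -0.0032,  0.0106]), 72, np.float64(2.5945747086988068e-05))
nip bore (array([ 0.562 , -0.0508,  0.0107]), 72, np.float64(7.204700504059164e-05))
nip rim (array([ 0.562 , -0.0508,  0.0163]), 72, np.float64(0.00013860785400419268))
[49.7481  0.2404 -0.0032]
[ 2.1777  0.298  -0.0002]
[ 2.2066  0.2691 -0.0002]
```

View pics/hov.png

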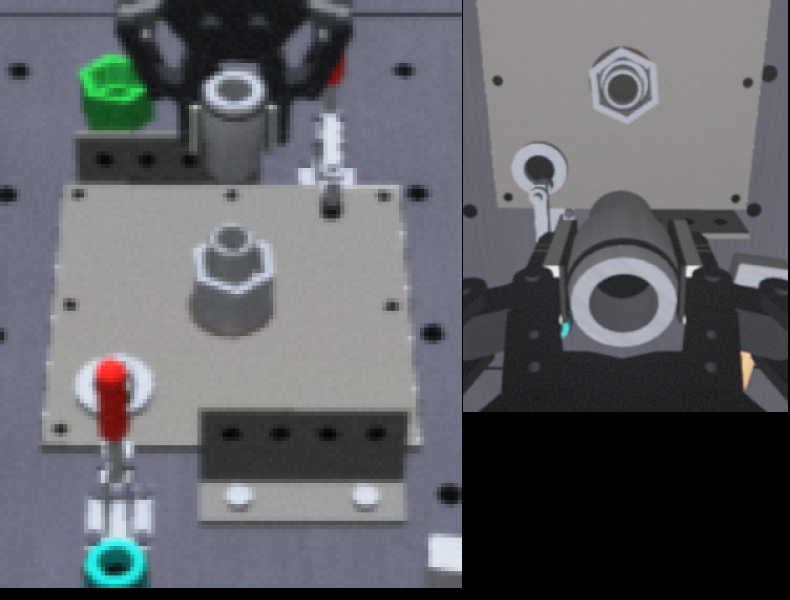

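The nipple hangs upright in the pads, and the nut is seated. I'll centre over the stub and come down to a gap of about 10 mm.

Call:
jog_arm:
  targets:
    - {"grip": 0.2, "travel": [25, 0, 0], "yaw": 0}
    - {"grip": 0.2, "travel": [47.5, 0, 15], "yaw": 0}
    - {"grip": 0.2, "travel": [47.5, 0, 50], "yaw": 0}
    - {"grip": 0.2, "travel": [47.5, 0, 80], "yaw": 0}
    - {"grip": 0.2, "travel": [47.5, 0, 96], "yaw": 0}
    - {"grip": 0.2, "travel": [47.5, 0, 96], "yaw": 0}
    - {"grip": 0.2, "travel": [47.5, 0, 96], "yaw": 0}
    - {"grip": 0.2, "travel": [47.5, 0, 96], "yaw": 0}

```text
clock: 16.48
ee_pos: [0.5631, -0.0048, 0.1267]
ee_rot: [[0.003, 1.0, 0.002], [1.0, -0.003, 0.0], [0.0, 0.002, -1.0]]
contact_force: [-1.0, 0.6, -3.3]
opening: 0.038
finger_force: 60.6
```

Run:
```python
from h import *
np.set_printoptions(precision=4,suppress=True)
c=cap("wrist"); s=r.state(); R=s["ee_rot"]; p=s["ee_pos"]; print(s["clock"],p,R[:,2],s["opening"],s["contact_force"])
zt=p[2]-.018+.062
N=radial(c,[p[0],p[1]+.002,zt],.011,.007,.0145,1); print("nip bore",N)
im=np.zeros((600,790,3),np.uint8)
for i,(n,z) in enumerate((("side",.1),("scene",.1))):
    d=cap(n); u,v=proj(d,[.562,-.003,.1]).astype(int); print(n,u,v)
    k=[proj(d,[.562,-.003,h]).round(1) for h in (.075,.097,p[2]-.018,p[2]-.018+.062)]; print(k)
    cr=cv2.resize(d["f"][v-45:v+45,u-32:u+33],None,fx=6,fy=6,interpolation=3); im[:540,i*395:i*395+390]=cr
cv2.imwrite("pics/gap.png",im[:,:,::-1])
```

```text
16.525 [ 0.5629 -0.0048  0.1265] [ 0.0021 -0.     -1.    ] 0.03765408094524355 [-0.0648  0.396  -2.7489]
nip bore (array([ 0.5633, -0.0034,  0.0109]), 72, np.float64(5.737341073021318e-05))
side 305 205
[array([305.1, 212.2]), array([305.2, 206.5]), array([305.2, 203.5]), array([305.3, 186.6])]
scene 304 194
[array([305. , 202.9]), array([304.9, 195.5]), array([304.9, 191.5]), array([304.7, 169.3])]
```

View pics/gap.png

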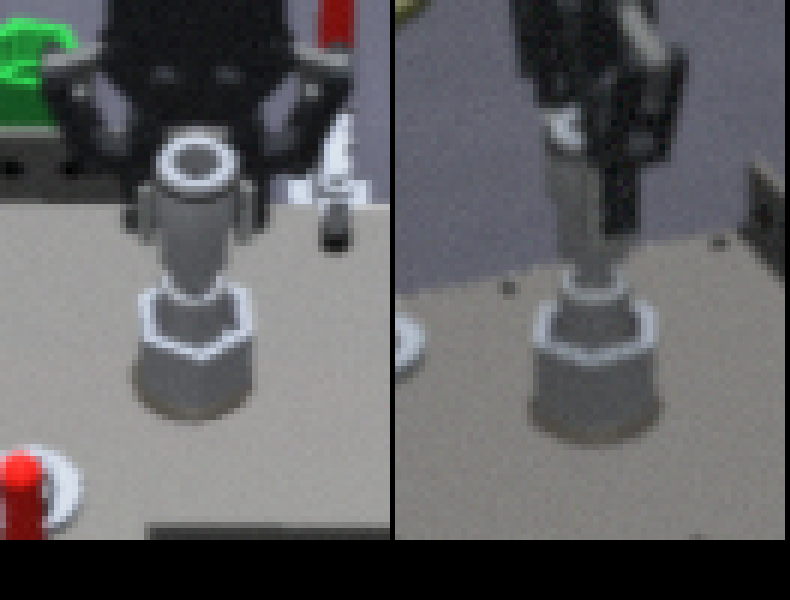

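In both views the nipple stands upright above the stub with a clear gap, and its top ring in the side crop at (197,161) matches the prediction. The axis is about 1 mm too far in +x, so I'll correct that and lower partway.

Call:
jog_arm:
  targets:
    - {"grip": 0.2, "travel": [0, -1.2, 2], "yaw": 0}
    - {"grip": 0.2, "travel": [0, -1.2, 4], "yaw": 0}
    - {"grip": 0.2, "travel": [0, -1.2, 4], "yaw": 0}
    - {"grip": 0.2, "travel": [0, -1.2, 4], "yaw": 0}
    - {"grip": 0.2, "travel": [0, -1.2, 4], "yaw": 0}

```text
clock: 17.25
ee_pos: [0.5609, -0.0047, 0.1213]
ee_rot: [[0.003, 1.0, 0.0], [1.0, -0.003, -0.0], [-0.0, 0.0, -1.0]]
contact_force: [0.1, 0.2, -2.9]
opening: 0.0375
finger_force: 60.6
```

Run:
```python
from h import *
np.set_printoptions(precision=4,suppress=True)
for i in range(5):
    s=r.state(); c=cap("wrist"); p=s["ee_pos"]
    N=radial(c,[p[0],p[1]+.002,p[2]+.044],.011,.007,.0145,1); print(p,s["ee_rot"][:,2],"nip",N[0])
d=cap("side"); p=s["ee_pos"]
N=radial(d,[.562,-.0032,p[2]+.044],.011,.006,.0145,1); print("side nip top",N)
print("side stub rim front", radial(d,[.562,-.0032,.097],.0145,.0115,.018,-1))
d=cap("scene"); N=radial(d,[.562,-.0032,p[2]+.044],.011,.006,.0145,1); print("scene nip top",N)
```

```text
[ 0.5609 -0.0047  0.1213] [ 0.0001 -0.     -1.    ] nip [ 0.5612 -0.0031  0.0109]
[ 0.5609 -0.0047  0.1213] [ 0.0001  0.     -1.    ] nip [ 0.5612 -0.0031  0.0109]
[ 0.5608 -0.0047  0.1213] [ 0. -0. -1.] nip [ 0.5611 -0.0031  0.0109]
[ 0.5608 -0.0047  0.1213] [ 0.  0. -1.] nip [ 0.5611 -0.0031  0.0108]
[ 0.5609 -0.0047  0.1214] [ 0.0001 -0.     -1.    ] nip [ 0.5612 -0.0031  0.0109]
side nip top (array([ 0.5601, -0.0027,  0.0091]), 72, np.float64(0.0004588063496934998))Traceback (most recent call last):
  File "<stdin>", line 8, in <module>
  File "h.py", line 45, in radial
    o=least_squares(lambda y:np.hypot(*(P-y[:2]).T)-y[2],[*x,rad],loss="soft_l1",f_scale=.0004)
    return func(*args, **kwargs)
    vector_fun = VectorFunction(
        fun_wrapped,
    ...<6 lines>...
        workers=workers
    )
    self._update_fun()
    ~~~~~~~~~~~~~~~~^^
    self.f = self.fun_wrapped(xp_copy(self.x))
             ~~~~~~~~~~~~~~~~^^^^^^^^^^^^^^^^^
    return np.atleast_1d(self.fun(x))
                         ~~~~~~~~^^^
    return self.f(x, *self.args, **self.kwargs)
           ~~~~~~^^^^^^^^^^^^^^^^^^^^^^^^^^^^^^
  File "h.py", line 45, in <lambda>
    o=least_squares(lambda y:np.hypot(*(P-y[:2]).T)-y[2],[*x,rad],loss="soft_l1",f_scale=.0004)
                                        ~^~~~~~
ValueError: operands could not be broadcast together with shapes (0,) (2,)
```

Call:
jog_arm:
  targets:
    - {"grip": 0.2, "travel": [0, 0.8, 1], "yaw": 0}
    - {"grip": 0.2, "travel": [0, 0.8, 2], "yaw": 0}
    - {"grip": 0.2, "travel": [0, 0.8, 2], "yaw": 0}
    - {"grip": 0.2, "travel": [0, 0.8, 2], "yaw": 0}
    - {"grip": 0.2, "travel": [0, 0.8, 2], "yaw": 0}
    - {"grip": 0.2, "travel": [0, 0.8, 2], "yaw": 0}

```text
clock: 18.3
ee_pos: [0.5616, -0.0047, 0.1194]
ee_rot: [[0.003, 1.0, 0.0], [1.0, -0.003, 0.0], [0.0, 0.0, -1.0]]
contact_force: [0.7, -0.0, -2.6]
opening: 0.0374
finger_force: 60.6
```

Run:
```python
from h import *
np.set_printoptions(precision=4,suppress=True)
for i in range(2):
    s=r.state(); c=cap("wrist"); p=s["ee_pos"]
    N=radial(c,[p[0],p[1]+.002,p[2]+.044],.011,.007,.0145,1); print(p,s["ee_rot"][:,2],"nip",N[0],s["contact_force"],s["qd"])
im=np.zeros((600,790,3),np.uint8)
for i,n in enumerate(("side","scene")):
    d=cap(n); u,v=proj(d,[.562,-.003,.1]).astype(int)
    im[:600,i*395:i*395+390]=cv2.resize(d["f"][v-30:v+30,u-19:u+20],None,fx=10,fy=10,interpolation=2)
    g=cv2.cvtColor(d["f"],cv2.COLOR_RGB2GRAY); print(n,proj(d,[.562,-.003,.097]),proj(d,[.562,-.003,.101]),v-14,g[v-14:v+14,u+1],g[v-14:v+14,u-1])
cv2.imwrite("pics/gap2.png",im[:,:,::-1])
```

```text
[ 0.5616 -0.0047  0.1194] [ 0.0001  0.     -1.    ] nip [ 0.5619 -0.0031  0.0108] [ 0.6746 -0.0466 -2.5677] [-0.0015 -0.0001 -0.0023 -0.0004  0.001   0.0001]
[ 0.5616 -0.0047  0.1194] [ 0.0001  0.     -1.    ] nip [ 0.5619 -0.0031  0.0108] [ 0.2106 -0.0804 -2.431 ] [-0.0006 -0.0005  0.001   0.0032 -0.0014 -0.0009]
side [305.1576 206.5146] [305.1659 205.4694] 191 [133 201 137  88  56  94  95  92  93  91  87  87  86  84  86  83  84  84
 121 136  93  87  86  85  87  90 111 179] [126 196 133  93  56 101  99  99  92  91  90  86  85  86  85  84  82  80
 133 150  96  91  88  88  90  98 138 200]
scene [304.9036 195.4558] [304.8914 194.0827] 180 [ 82  80  83  83  79  81  85  81  83  82  84  87  87  79  75  76  88 119
 134 111  87  81  85  79  82  76  85 109] [ 78  74  77  73  72  67  71  69  71  72  77  78  76  78  74  78  89 119
 131 105  83  82  81  83  80  79  90 122]
```

View pics/gap2.png

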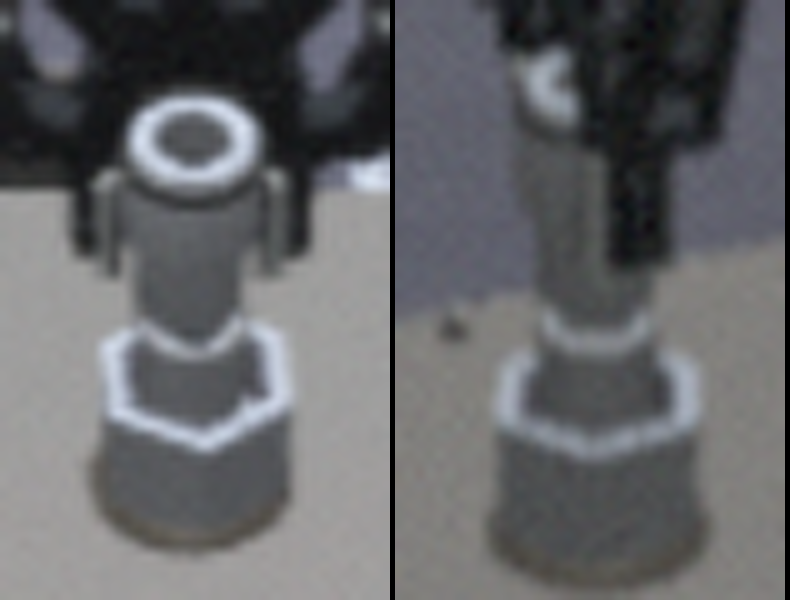

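Both views show the nipple upright and in line with the stub (side crop column ~192 for both). The lit bevel is visible in the gap, and the only force is the nipple's weight. Handing in.

```bash
python3 -c "
from plant import r
print(r.hand_in())"
```

```text
the job is handed in; nothing more can be done
None
```

I seated the union nut on the boss and let it go, and handed in with the arm holding the weld nipple tube end down over the stub, with a gap of about 4 mm (taken from the arm's height reading), in line to about 0.3 mm, upright and not touching.

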